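# Charge the lower crate through the nut carousel

## Task

Put all the loose brass nuts into the blue compartment of the carousel, and with that compartment turned to the spout, lift the carousel's black bar to tip it until every nut has slid down the spout into the low yellow crate under it. Then let the carousel back down level, and after that swing the steel keeper bar down fully shut into its catch. Leave the other things on the counter where they are.

Things in the scene. Friction and masses are not known exactly. Their poses are not given: they have to be found in the camera images.
- stand: the carousel's fixed grey stand. Origin on the counter below the middle of the level drum; z up, -y towards spout and crate, +y towards tipping bar and keeper; turned by up to 9 degrees. Tipping axis: along its x at y = -90, z = 85 mm. The round pan (inner radius 118 mm) has a rim 30 mm above the drum's floor, open only for 185 mm at the spout: only the compartment facing the spout empties
- drum (a joint): turn of the drum, rad, anticlockwise from above positive, range -3.1 to 3.1; 0 when the middle of the blue compartment points at the spout (empties well within +-0.1). Light friction (0.05 N m), stays where left. Passes freely through the pan
- hub (a point): on the drum's axis, at floor level, 115 mm above the counter. The drum is a white disc, radius 115 mm, with three 120-degree compartments (blue, yellow and white floors) parted by walls 4 mm thick, 28 mm high; black hub of radius 18 mm, 36 mm high
- blue (a point): point on the floor of the blue compartment, 65 mm from the drum's axis on the compartment's middle line; its x axis points outwards along that middle line, z up from the floor. The nuts slide off it only when the carousel is tipped nearly to its stop (friction about 0.5 to 0.7)
- peg (a point): grip point of the red upright crank peg, 12 mm in diameter, on the drum 80 mm from the axis, straight opposite the blue compartment; the peg's top is 75 mm above the drum's floor, this point 55 mm. Pinch it from above and carry it round the axis to turn the drum; it may turn between the fingers
- cradle (a joint): tip of the carousel (pan, drum and spout together) about the stand's x axis, rad: 0 level, resting on its stop, grows to its stop at 0.9 as the bar is lifted and the spout goes down. Lifting needs about 3 N at the bar; damped (1 N m s/rad); when let go it sinks back to level by itself in about 1 to 2 s
- tip_bar (a point): middle of the black round tipping bar, 14 mm in diameter, 130 mm long, along the stand's x axis, 165 mm above the counter when level, 41 mm free below it; 255 mm from the tipping axis along the stand's y and 80 mm above it when level, moving on an arc about that axis. Pinch it from above; it may turn between the fingers
- spout_lip (a point): middle of the outer edge of the steel spout, 193 mm wide inside, with side walls
- keeper (a joint): swing of the keeper bar about its level hinge, rad: 0 shut (level, above the carousel's tongue), 1.57 upright, up to 1.9; starts up, 1.2 to 1.8. Stiff hinge (0.1 N m): stays where left. A sprung button catches its nose in the last 0.05 rad: about 3 to 5 N at the grip to pass it, then it stays at 0. Shut, it locks the carousel level; swung down while the carousel is tipped, it is in the way
- keeper_grip (a point): middle of the red sleeve on the keeper bar, the place to hold or push it, 112 mm from the hinge; the bar is steel, 10 mm wide (along the stand's y) and 14 mm thick, 160 mm long; at joint value 0 the bar runs from the hinge along the stand's -x
- keeper_hinge (a point): point on the keeper's hinge axis (the axis is parallel to the stand's y)
- crate: fixed stack of crates at the spout: an open yellow crate 250 mm (x) by 210 mm (y), walls 60 mm high and 30 mm on the spout's side (+y), with a blue and a yellow crate tiered above its far half. Origin on the counter under the middle of the lowest yellow crate, axes as the stand's
- nut0_c (a point): centre of a brass hexagon nut, 30 mm across flats (34.6 over corners), 24 mm tall, 80 g, lying flat on the counter at the start; z is its axis, x is square to one pair of flats (the next pairs at 60 and 120 degrees). May be absent (None from the start)
- nut1_c (a point): centre of a brass hexagon nut, 30 mm across flats (34.6 over corners), 24 mm tall, 80 g, lying flat on the counter at the start; z is its axis, x is square to one pair of flats (the next pairs at 60 and 120 degrees). May be absent (None from the start)
- nut2_c (a point): centre of a brass hexagon nut, 30 mm across flats (34.6 over corners), 24 mm tall, 80 g, lying flat on the counter at the start; z is its axis, x is square to one pair of flats (the next pairs at 60 and 120 degrees). May be absent (None from the start)
- nut3_c (a point): centre of a brass hexagon nut, 30 mm across flats (34.6 over corners), 24 mm tall, 80 g, lying flat on the counter at the start; z is its axis, x is square to one pair of flats (the next pairs at 60 and 120 degrees). May be absent (None from the start)
- cup: bystander: white ceramic mug, 76 mm wide, 85 mm tall; origin at the centre of its underside
- torch: bystander: black torch lying on the counter, 140 mm long, head 34 mm in diameter; origin under its middle, x along it
- socket_wrench: bystander: chrome socket wrench, 190 mm long, lying beyond the carousel; origin under its middle, x along it
- spice_jar: bystander: amber jar with red cap, 56 mm wide, 90 mm tall; origin at the centre of its underside
- tumbler: bystander: steel tumbler, 66 mm wide, 100 mm tall; origin at the centre of its underside
- driver: bystander: screwdriver with orange handle, lying; origin below it on the counter

How it is judged:
On the way, in this order (a step that is already met when the one before it is completed fails the run):
1. all the nuts lie together in the blue compartment (horizontal distance between each of nut0_c, nut1_c, nut2_c, nut3_c and blue below 0.076 m and z of nut0_c in the frame of blue between 0 and 0.05 m and z of nut1_c in the frame of blue between 0 and 0.05 m and z of nut2_c in the frame of blue between 0 and 0.05 m and z of nut3_c in the frame of blue between 0 and 0.05 m and value of joint cradle below 0.1 rad), for 0.2 s.
2. the carousel is tipped with the blue compartment at the spout and all the nuts have slid into the yellow crate (value of joint cradle above 0.45 rad and value of joint drum between -0.6 and 0.6 rad and x of nut0_c in the frame of crate between -0.125 and 0.125 m and y of nut0_c in the frame of crate between -0.11 and 0.105 m and z of nut0_c in the frame of crate between 0 and 0.065 m and x of nut1_c in the frame of crate between -0.125 and 0.125 m and y of nut1_c in the frame of crate between -0.11 and 0.105 m and z of nut1_c in the frame of crate between 0 and 0.065 m and x of nut2_c in the frame of crate between -0.125 and 0.125 m and y of nut2_c in the frame of crate between -0.11 and 0.105 m and z of nut2_c in the frame of crate between 0 and 0.065 m and x of nut3_c in the frame of crate between -0.125 and 0.125 m and y of nut3_c in the frame of crate between -0.11 and 0.105 m and z of nut3_c in the frame of crate between 0 and 0.065 m), for 0.1 s.
3. the carousel is back level (value of joint cradle below 0.06 rad), for 0.2 s.
4. the keeper bar is shut in its catch (value of joint keeper below 0.035 rad), for 0.2 s.
At the end, for the whole second after the job is handed in: Every nut is inside the lowest yellow crate (centre within its walls, under 65 mm high), having lain in the blue compartment with the others and come down the spout; the carousel is level (0.06 rad), the keeper shut in its catch (0.035 rad), nothing is held (x of nut0_c in the frame of crate between -0.125 and 0.125 m and y of nut0_c in the frame of crate between -0.11 and 0.105 m and z of nut0_c in the frame of crate between 0 and 0.065 m and x of nut1_c in the frame of crate between -0.125 and 0.125 m and y of nut1_c in the frame of crate between -0.11 and 0.105 m and z of nut1_c in the frame of crate between 0 and 0.065 m and x of nut2_c in the frame of crate between -0.125 and 0.125 m and y of nut2_c in the frame of crate between -0.11 and 0.105 m and z of nut2_c in the frame of crate between 0 and 0.065 m and x of nut3_c in the frame of crate between -0.125 and 0.125 m and y of nut3_c in the frame of crate between -0.11 and 0.105 m and z of nut3_c in the frame of crate between 0 and 0.065 m and value of joint cradle below 0.06 rad and value of joint keeper below 0.035 rad); the robot touches nothing.
It fails at once if another thing on the counter is shifted by more than 6 cm (distance of any of cup, torch, socket_wrench, spice_jar, tumbler, driver from where it was at the start of the episode above 0.06 m).
It fails at once if the cup, the jar or the tumbler is knocked over (angle between any of cup, spice_jar, tumbler's own z axis and vertical above 0.6 rad).
Of nut0, nut1, nut2, nut3 only 3 to 4 are there at a start; the rules pass over those that are not, and their reading is None.
At some moment in a run one of nut0, nut1, nut2, nut3 may be knocked a few centimetres aside while the robot is not near it.
Once in a run the grip may slacken for a moment while it holds something.
It also fails if it takes over 210 s, if anything falls off the work surface, if the arm or the gripper's body presses on something with over 40 N, if the wrist force passes 120 N, or if a joint passes its speed limit or range.

## Robot

A 6-joint arm with a two-finger parallel gripper is mounted at the origin on the work surface. World frame = base frame: x ahead of the robot, y to its left, z up, the work surface at z = 0. Lengths are in m, angles in rad, forces in N, time in s.
With the tool pointing down it reaches from about 0.325 to 1 m from the base axis. Payload 5.1 kg.
Tool frame: the origin (TCP) lies midway between the tips of the shut fingers; the grasp point (between the pads) lies 19 mm behind it (r.grip_point_offset is the distance from the TCP to the grasp point, in m); z points along the fingers, y is the line along which they close (so a half turn about z gives the same grasp; the last joint's range is limited). The gripper opens to 85 mm and grips with 20 to 120 N. Pads are 22 mm wide; open, the fingers measure 114 mm over their backs; the gripper's body (76 mm by 85 mm) begins 54 mm behind the grasp point. The pads swing forward as they close: fully open they stand 13 mm farther back than shut.
Start: joints at [1.184, 0.124, 1.65, -0, 1.367, -0.083], TCP at [0.194, 0.62, 0.231] pointing down, gripper open.
Joint ranges: [-2.61, 2.61], [-1.02, 2.33], [0.03, 2.71], [-1.35, 4.49], [0.32, 2.68], [-2.91, 2.91]. Speed limits (rad/s): [2.57, 2.57, 3.14, 3.14, 3.14, 3.14].

## Interface

Orientations are given as a 3x3 rotation matrix whose columns are the frame's x, y, z axes.
In Python, from workcell import r, set_gripper, readout, viewer, order gives the robot as it stands. The module is installed in compiled form; this text tells all that it offers. Calls block until the motion is done:
- r.goto(position, orientation): joint-space move of the TCP to a pose.
- r.movel(position, v=0.15, rot=None, threshold=None): straight line of the TCP; rot=None keeps the orientation; v is the mean speed in m/s. With threshold (N) it stops when the force on the tool has changed by that much, and returns True; else False.
- r.set_joints(angles): joint-space move.
- set_gripper(opening, f_grip=None): finger opening in m; f_grip is the grip in N (None keeps the last); returns when the fingers have stopped.
- r.pause(seconds).
- r.ik(position, orientation): joint angles nearest the present ones, or None.
- readout.get_obs(): the state.
- viewer.camera(name): name is "scene" or "top"; returns the picture (480x640x3 uint8, blue, green, red); there is no depth.
- viewer.get_calibration(name): a dict with "vertical_fov" (degrees; the focal length in pixels is half the picture's height over the tangent of half this angle, whatever the lens; pixels are square), "cx", "cy" (the principal point, pixels), "extrinsics" (4x4, takes a point from world to camera coordinates). Camera axes: x right, y down, z forward; pixel columns grow to the right and rows downward; lengths in m; the calibration is good to about 2 mm. A picture is of the moment at which its call begins. get_calibration takes no time and is no camera call.
A pose or a line that the arm cannot do raises r.Unreachable and nothing moves.
- order.close_job(): hands the job in; it is judged then, once.
The state is a dict: "time": time; "qpos": joint angles; "joint_vel": joint speeds; "joint_torque": joint torques, N m; "ee_pos": TCP position; "ee_rot": TCP orientation; "contact_force": force on the tool from outside, world axes, zero at the start; "moment": the same for the moment, N m; "opening": finger opening in m; "grip_force": force on a finger pad.
Only numpy, scipy, OpenCV 4.12 (cv2) and the standard library are available. Lean on these libraries where they do the work, as an engineer would, in place of code of your own. Each camera call takes 0.05 s, during which the arm holds its last target. There are 200 camera calls.

## Working session

There is one attempt and no reset: what is moved stays moved. The work goes in short steps, each a Python script; the robot and the scene stay as the last script left them, time stands still between calls to the robot, and variables do not carry over. Pictures are saved under pics/ and viewed, at most 14 in all, crops included, and the job is handed in when it is done.

```bash
mkdir -p pics
python3 - <<'E'
from workcell import r,viewer,readout
import cv2
for n in("scene","top"):
    cv2.imwrite(f"pics/{n}0.png",viewer.camera(n)); c=viewer.get_calibration(n); print(n,c)
print(readout.get_obs())
E
```

```text
scene {'vertical_fov': 49.75159691859177, 'cx': 322.6059622831129, 'cy': 234.90104914922577, 'extrinsics': array([[-0.6603047 ,  0.7509804 ,  0.00511291,  0.37609506],
       [ 0.45189293,  0.40274927, -0.79598104, -0.1687757 ],
       [-0.59982537, -0.52327953, -0.60529997,  1.61775509],
       [ 0.        ,  0.        ,  0.        ,  1.        ]])}
top {'vertical_fov': 57.210412704244604, 'cx': 332.9775727883438, 'cy': 240.34056206927772, 'extrinsics': array([[-0.02466854, -0.99956533, -0.01614373,  0.02196131],
       [-0.99761133,  0.02565616, -0.06413571,  0.55840304],
       [ 0.06452202,  0.01452304, -0.9978106 ,  1.23336816],
       [ 0.        ,  0.        ,  0.        ,  1.        ]])}
{'time': 0.1, 'qpos': array([ 1.18437546e+00,  1.24471213e-01,  1.65151186e+00,  8.07847185e-06,
        1.36752794e+00, -8.25752204e-02]), 'joint_vel': array([-0.00015301, -0.00301696, -0.00440619, -0.00145438, -0.00136823,
        0.0011576 ]), 'joint_torque': array([ 1.74866047e-03, -4.24924922e+01, -3.66654897e+01, -5.61436934e-05,
        3.91639187e-03,  1.70558889e-05]), 'ee_pos': array([0.19427806, 0.61971356, 0.2301708 ]), 'ee_rot': array([[-9.54192410e-01,  2.99192765e-01, -7.30314052e-04],
       [ 2.99193611e-01,  9.54190776e-01, -1.77393110e-03],
       [ 1.66111582e-04, -1.91117689e-03, -9.99998160e-01]]), 'contact_force': array([-0.18303354, -0.37000519,  0.20062562]), 'moment': array([-0.04807254, -0.04775445, -0.00698141]), 'grip_force': 0.0, 'opening': 0.0852023387438519}
```

View pics/scene0.png

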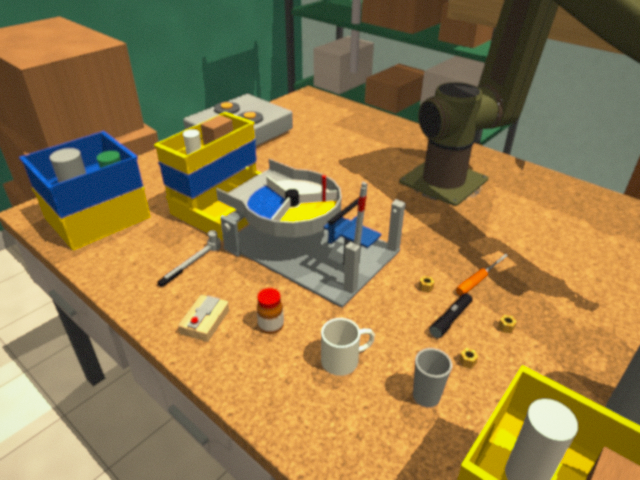

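View pics/top0.png

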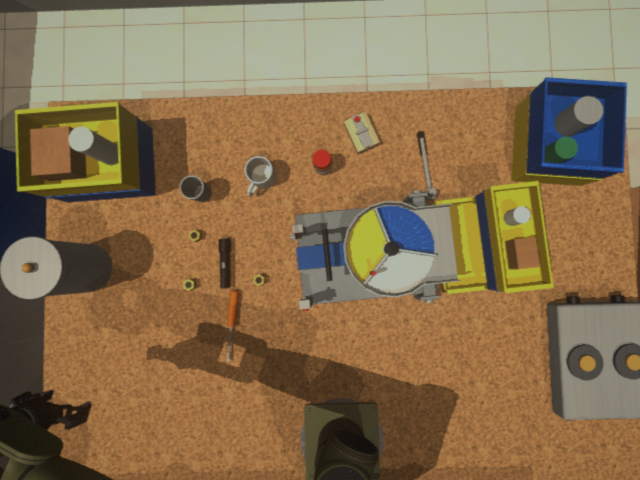

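```bash
cat > h.py <<'E'
import numpy as np, cv2
from workcell import r,set_gripper,readout,viewer,order
CAL={n:viewer.get_calibration(n) for n in("scene","top")}
def ray(n,u,v):
    c=CAL[n];f=240/np.tan(np.radians(c["vertical_fov"])/2);E=c["extrinsics"]
    d=E[:3,:3].T@np.array([(u-c["cx"])/f,(v-c["cy"])/f,1]);return -E[:3,:3].T@E[:3,3],d/np.linalg.norm(d)
def onz(n,u,v,z):
    o,d=ray(n,u,v);return o+d*(z-o[2])/d[2]
def tri(s,t):
    (o1,d1),(o2,d2)=ray("scene",*s),ray("top",*t)
    k=np.linalg.lstsq(np.c_[d1,-d2],o2-o1,rcond=None)[0]
    p,q=o1+k[0]*d1,o2+k[1]*d2;return (p+q)/2,np.linalg.norm(p-q)
def proj(n,p):
    c=CAL[n];f=240/np.tan(np.radians(c["vertical_fov"])/2);q=c["extrinsics"][:3,:3]@p+c["extrinsics"][:3,3]
    return np.array([c["cx"]+f*q[0]/q[2],c["cy"]+f*q[1]/q[2]])
def blobs(img,lo,hi,roi,amin=8):
    u0,v0,u1,v1=roi;h=cv2.cvtColor(img,cv2.COLOR_BGR2HSV)[v0:v1,u0:u1]
    n,l,s,c=cv2.connectedComponentsWithStats(cv2.inRange(h,np.array(lo),np.array(hi)))
    return [(c[i]+[u0,v0]).round(1).tolist()+[int(s[i,4])] for i in range(1,n) if s[i,4]>=amin]
E
python3 - <<'E'
from h import *
t=cv2.imread("pics/top0.png");s=cv2.imread("pics/scene0.png")
print("nut top",blobs(t,(20,120,90),(35,255,255),(60,200,290,330)))
print("nut scn",blobs(s,(20,120,90),(35,255,255),(390,260,530,380)))
print("blue",blobs(t,(100,150,60),(125,255,255),(345,190,450,300),60))
print("yel",blobs(t,(22,150,100),(35,255,255),(340,190,450,300),60))
print("red top",blobs(t,(0,150,60),(8,255,255),(290,200,450,310),3),"scene",blobs(s,(0,150,60),(8,255,255),(300,160,380,230),3))
print("black",blobs(t,(0,0,0),(180,255,45),(300,200,450,300),40))
a=cv2.resize(t[190:320,285:465],None,fx=4.4,fy=4.4,interpolation=cv2.INTER_CUBIC)
b=cv2.resize(s[150:310,205:415],None,fx=3.7,fy=3.7,interpolation=cv2.INTER_CUBIC)
cv2.imwrite("pics/ct.png",a);cv2.imwrite("pics/cs.png",b)
E
```

```text
nut top [[194.1, 235.0, 83], [258.6, 279.7, 88], [188.2, 284.6, 75]]
nut scn [[426.6, 280.8, 104], [507.6, 320.8, 133], [468.9, 354.7, 169], [522.1, 372.9, 207], [406.9, 368.8, 10]]
blue [[407.3, 228.5, 1470]]
yel [[365.3, 244.9, 1797], [446.5, 287.6, 60]]
red top [[372.7, 272.8, 12], [305.5, 309.0, 4]] scene [[323.5, 185.3, 73], [361.0, 203.5, 94]]
black []
```

View pics/ct.png

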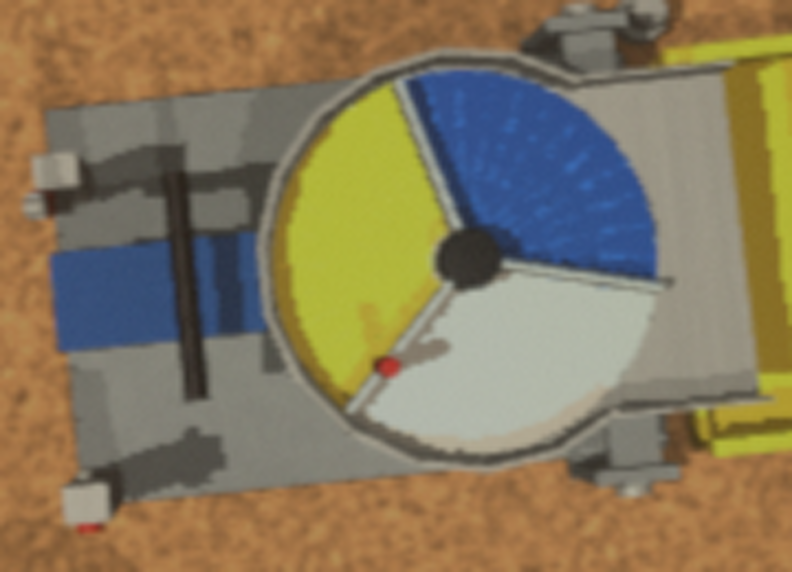

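View pics/cs.png

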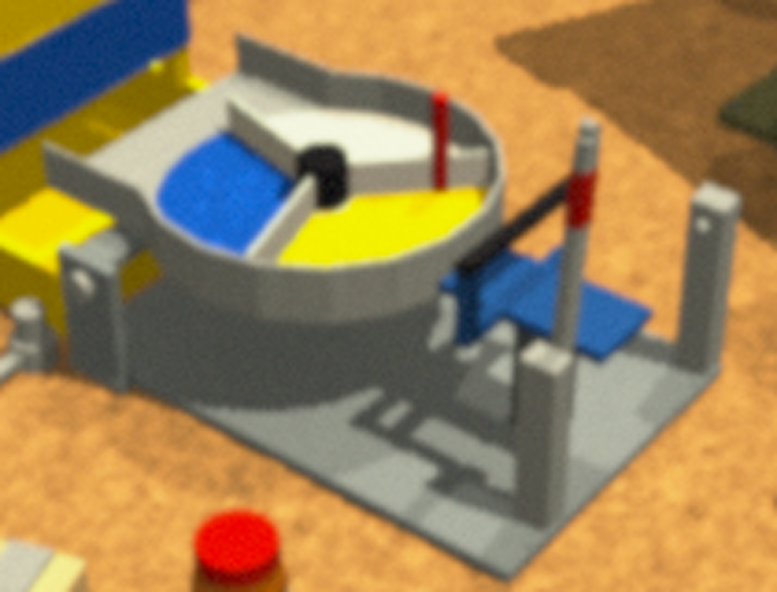

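Run:
```python
from h import *
np.set_printoptions(precision=4,suppress=True)
T=lambda u,v:(285+u/4.4,190+v/4.4); S=lambda u,v:(205+u/3.7,150+v/3.7)
print("hub",onz("top",*T(470,258),.151),tri(S(324,155),T(470,258)))
print("peg",onz("top",*T(388,366),.19),tri(S(440,97),T(388,366)))
a,b=onz("top",*T(176,172),.17),onz("top",*T(196,398),.17);d=a-b;print("bar",a,b,(a+b)/2,np.linalg.norm(d),np.degrees(np.arctan2(-d[1],d[0])) ,"yaw=atan2(dy,dx)",np.degrees(np.arctan2(d[1],d[0])))
for p in[((46,110),(104,510))]:
    a,b=[onz("top",*T(*q),.0) for q in ((46,112),(85,498))];d=a-b;print("base edge",a,b,np.degrees(np.arctan2(d[1],d[0])))
print("blue c",onz("top",407.3,228.5,.115))
print("sleeve",tri((361,203.5),T(50,200)),"keeper tip",tri(S(589,130),T(36,205)))
print("posts",tri(S(548,358),T(56,170)),tri(S(716,196),T(86,503)), "rednear",T(90,527))
for n,(s,t) in enumerate([((468.9,354.7),(194.1,235)),((426.6,280.8),(258.6,279.7)),((507.6,320.8),(188.2,284.6))]): print(n,onz("top",*t,.022),tri(s,t))
```

```text
hub [ 0.5253 -0.1425  0.151 ] (array([ 0.5246, -0.1418,  0.1486]), np.float64(0.0025978387340123204))
peg [ 0.465  -0.0906  0.19  ] (array([ 0.4645, -0.0903,  0.1874]), np.float64(0.0013573360649572208))
bar [0.5777 0.0249 0.17  ] [0.4494 0.0167 0.17  ] [0.5135 0.0208 0.17  ] 0.1285618786290109 -3.6925009905910233 yaw=atan2(dy,dx) 3.6925009905910233
base edge [0.635  0.1151 0.    ] [0.3819 0.0946 0.    ] 4.640957692597098
blue c [ 0.5786 -0.189   0.115 ]
sleeve (array([0.5572, 0.0925, 0.2345]), np.float64(0.004493567371110045)) keeper tip (array([0.5518, 0.0948, 0.2783]), np.float64(0.0029863164610395066))
posts (array([0.5829, 0.0977, 0.1357]), np.float64(0.0031228897419969467)) (array([0.3894, 0.083 , 0.148 ]), np.float64(0.0028669414345185115)) rednear (305.45454545454544, 309.77272727272725)
0 [0.584  0.4034 0.022 ] (array([0.5838, 0.4044, 0.0206]), np.float64(0.001092631336605275))
1 [0.4525 0.2207 0.022 ] (array([0.4521, 0.2215, 0.021 ]), np.float64(0.0013396695222955431))
2 [0.4435 0.4208 0.022 ] (array([0.4435, 0.4216, 0.0197]), np.float64(3.0818779791801486e-05))
```

```bash
cat >> h.py <<'E'
HUB=np.array([.525,-.142]);YAW=.073
def W(x,y,z):
    c,s=np.cos(YAW),np.sin(YAW);return np.array([HUB[0]+c*x-s*y,HUB[1]+s*x+c*y,z])
def down(a):   # tool y axis along angle a, tool z down
    y=np.array([np.cos(a),np.sin(a),0]);z=np.array([0,0,-1.]);return np.c_[np.cross(y,z),y,z]
def R(p,a):    # of the two equal grasps take the one nearer joint-6 middle
    o=[(abs(q[5]),i) for i in(0,1) for q in[r.ik(np.array(p),down(a+i*np.pi))] if q is not None]
    return down(a+min(o)[1]*np.pi)
ST=YAW+np.pi/2
def ob(*k):
    o=readout.get_obs();print(*k,"t",round(o["time"],1),"p",o["ee_pos"].round(4),"open",round(o["opening"],4),"grip",round(o["grip_force"],1),"F",o["contact_force"].round(1),flush=True);return o
E
python3 - <<'E'
from h import *
set_gripper(.045,40)
p0=np.array([.465,-.0906]);v=p0-HUB;a0=np.arctan2(v[1],v[0]);rad=.08
a1=YAW+np.pi/2
P=lambda a,z:np.array([HUB[0]+rad*np.cos(a),HUB[1]+rad*np.sin(a),z])
rot=R(P((a0+a1)/2,.2),ST)
r.goto(P(a0,.36),rot);r.movel(P(a0,.152),v=.12,threshold=8);ob("at peg")
set_gripper(.0,30);ob("gripped")
for a in np.linspace(a0,a1,10)[1:]: r.movel(P(a,.152),v=.06)
ob("turned");set_gripper(.045);r.movel(P(a1,.36),v=.2)
r.goto(np.array([.50,.30,.36]),R([.5,.3,.36],ST))
t=viewer.camera("top");cv2.imwrite("pics/t1.png",t)
print("red",blobs(t,(0,150,60),(8,255,255),(290,200,450,310),3),"blue",blobs(t,(100,150,60),(125,255,255),(345,190,460,320),60))
print("nut",blobs(t,(20,120,90),(35,255,255),(60,200,290,330)))
b=[q for q in blobs(t,(0,150,60),(8,255,255),(350,200,420,290),3)]
for q in b:
  p=onz("top",q[0],q[1],.19);w=p[:2]-HUB;print(p,"drum",np.arctan2(w[1],w[0])-a1)
E
```

```text
at peg t 5.2 p [ 0.4648 -0.0901  0.1528] open 0.0449 grip 0.0 F [ 0.2 -0.   0.1]
gripped t 5.6 p [ 0.4643 -0.0899  0.1524] open 0.0112 grip 29.2 F [-1.6  0.7  2.2]
turned t 8.0 p [ 0.5194 -0.0616  0.1523] open 0.0116 grip 29.8 F [0.  2.2 5.7]
red [[361.1, 252.6, 15], [306.0, 309.0, 3]] blue [[416.6, 244.4, 1443]]
nut [[194.1, 235.0, 86], [258.4, 280.1, 60], [192.0, 282.9, 23]]
[ 0.51586494 -0.06262615  0.19      ] drum 0.04158485655117383
```

View pics/t1.png

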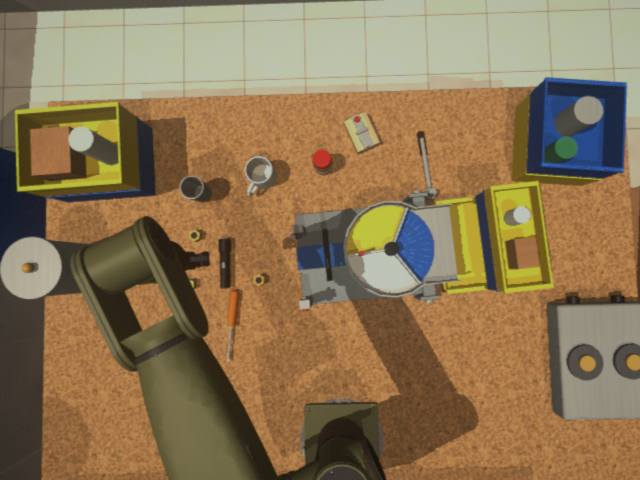

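```bash
cat >> h.py <<'E'
def nut(pos,slot,a=ST):
    x,y=pos;rot=R([x,y,.1],a)
    set_gripper(.065,60);r.goto(np.array([x,y,.16]),rot)
    r.movel([x,y,.002],v=.1,threshold=10);z=ob("down")["ee_pos"][2]
    set_gripper(0,60);ob("grip");r.movel([x,y,.36],v=.25);o=ob("lift")
    if o["opening"]<.02: print("MISSED");return False
    d=W(*slot,.36);rd=R(d,ST)
    r.goto(d,rd);o=ob("over")
    if o["opening"]<.02: print("LOST");return False
    r.movel(W(*slot,.118+z),v=.12,threshold=10);ob("place")
    set_gripper(.052);r.movel(W(*slot,.36),v=.25);return True
E
python3 - <<'E'
from h import *
nut((.4523,.221),(-.038,-.075))
r.goto(np.array([.40,-.10,.40]),R([.40,-.1,.40],ST))
t=viewer.camera("top");cv2.imwrite("pics/t2.png",t);s=viewer.camera("scene");cv2.imwrite("pics/s2.png",s)
for q in blobs(t,(20,120,90),(35,255,255),(60,200,290,330)):print(q,onz("top",q[0],q[1],.022))
cv2.imwrite("pics/s2c.png",cv2.resize(s[150:310,205:415],None,fx=3,fy=3))
E
```

```text
down t 14.7 p [0.4529 0.2212 0.0027] open 0.0654 grip 0.0 F [ 0.3  0.4 -0.5]
grip t 15.1 p [0.4529 0.2213 0.0027] open 0.0297 grip 59.6 F [-1.1  0.1  4.8]
lift t 16.7 p [0.4517 0.2208 0.358 ] open 0.0294 grip 59.2 F [ 0.1  0.4 -0.9]
over t 18.6 p [ 0.4927 -0.2191  0.3598] open 0.0292 grip 61.4 F [-0.2  1.1 -1.2]
place t 20.8 p [ 0.493  -0.2198  0.1215] open 0.0295 grip 61.5 F [-0.   0.7 -0.2]
[194.1, 235.0, 85] [0.58396529 0.40339154 0.022     ]
[188.4, 284.6, 78] [0.44351174 0.42022063 0.022     ]
```

View pics/s2c.png

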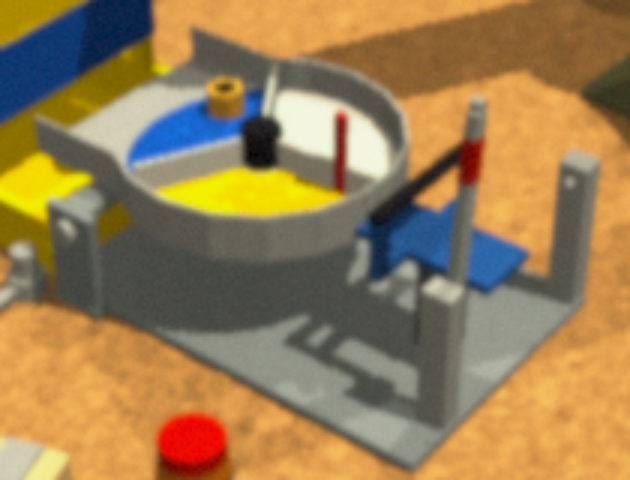

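Run:
```python
from h import *
def see():
    r.goto(np.array([.40,-.10,.40]),R([.40,-.1,.40],ST));t=viewer.camera("top")
    return t,[onz("top",q[0],q[1],.022)[:2] for q in blobs(t,(20,120,90),(35,255,255),(60,200,290,330),40)]
nut((.4437,.421),(.0,-.075))
t,n=see();print(n)
if len(n)==1: nut(n[0],(.038,-.075)); t,n=see();print(n)
cv2.imwrite("pics/t3.png",t)
c=cv2.resize(t[190:320,285:465],None,fx=4,fy=4);cv2.imwrite("pics/t3c.png",c)
```

```text
down t 27.1 p [0.4442 0.4214 0.0028] open 0.065 grip 0.0 F [-0.2  0.1 -0.4]
grip t 27.5 p [0.4441 0.4214 0.0027] open 0.0294 grip 59.6 F [ 0.1 -0.5  3.8]
lift t 29.1 p [0.4432 0.4206 0.3578] open 0.0292 grip 59.2 F [ 0.5 -0.5 -1.7]
over t 31.4 p [ 0.5307 -0.2162  0.36  ] open 0.0292 grip 59.2 F [-0.1 -0.5 -1.5]
place t 33.5 p [ 0.5309 -0.217   0.1216] open 0.0292 grip 59.2 F [-0.2 -0.1 -0.8]
[array([0.58425132, 0.4033903 ])]
down t 39.9 p [0.5848 0.4037 0.003 ] open 0.065 grip 0.0 F [1.4 0.3 0.9]
grip t 40.3 p [0.5848 0.4037 0.0029] open 0.0301 grip 59.6 F [-0.4 -0.6  4. ]
lift t 41.9 p [0.5838 0.4031 0.3576] open 0.03 grip 59.3 F [ 0.5 -0.4 -1.4]
over t 44.1 p [ 0.5686 -0.2135  0.3599] open 0.03 grip 59.3 F [ 0.8 -0.2 -0.7]
place t 45.7 p [ 0.5683 -0.2138  0.1417] open 0.0299 grip 60.5 F [0.8 1.  7.5]
[]
```

View pics/t3.png

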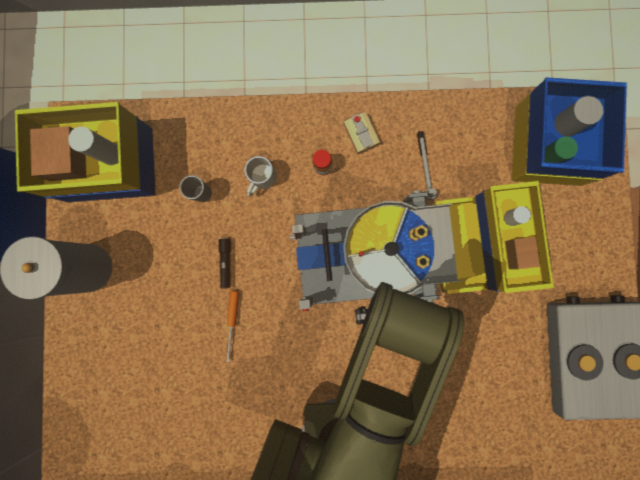

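View pics/t3c.png

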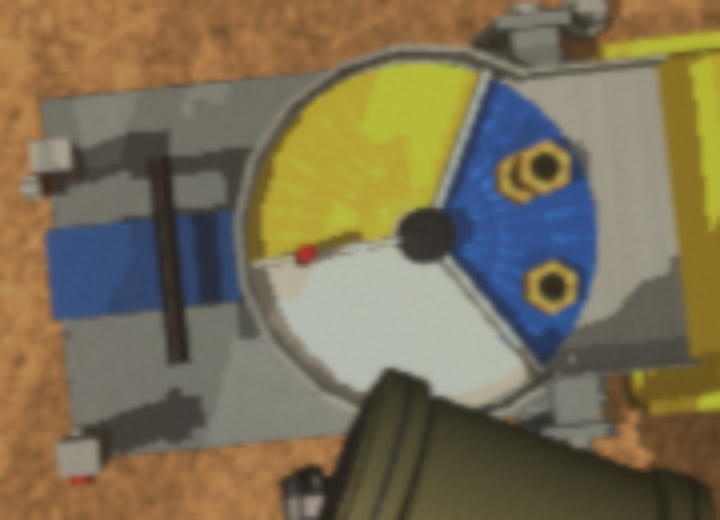

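Run:
```python
from h import *
s=viewer.camera("scene");cv2.imwrite("pics/s3c.png",cv2.resize(s[150:310,205:415],None,fx=3.7,fy=3.7,interpolation=cv2.INTER_CUBIC))
```

```text
(no output)
```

View pics/s3c.png

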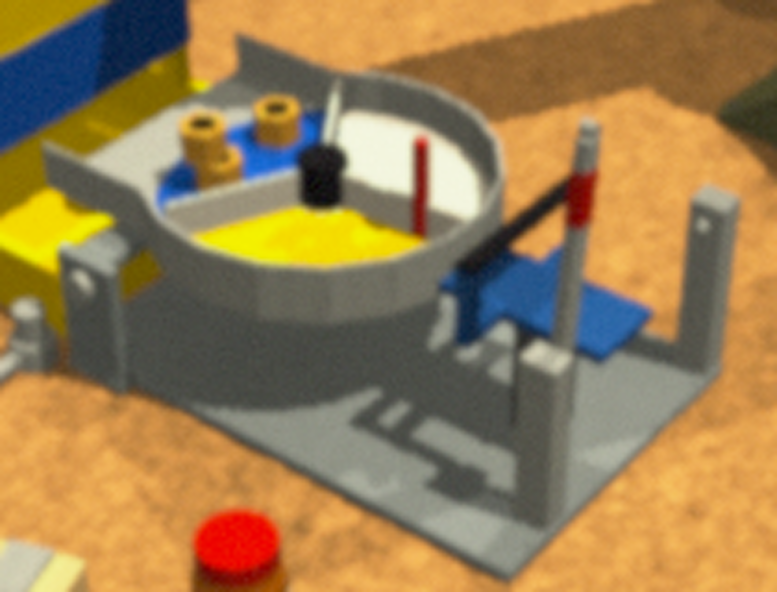

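Run:
```python
from h import *
p=onz("top",420.75,231.75,.163);q=onz("top",285+520/4,190+180/4,.139);print(p,q)
iv=lambda p:np.array([[np.cos(YAW),np.sin(YAW)],[-np.sin(YAW),np.cos(YAW)]])@(p[:2]-HUB)
print(iv(p),iv(q),iv(onz("top",285+552/4,190+287/4,.139)))
x,y=p[:2]
set_gripper(.055,50);r.goto(np.array([x,y,.36]),R([x,y,.36],ST));r.movel([x,y,.146],v=.15,threshold=8);ob("down")
set_gripper(0,50);ob("grip");r.movel([x,y,.20],v=.1);o=ob("lift")
if o["opening"]>.02:
    d=W(.0,-.078,.20);r.movel(d,v=.1);ob("over");r.movel(W(0,-.078,.1215),v=.08,threshold=8);ob("place")
set_gripper(.052);p=readout.get_obs()["ee_pos"];r.movel([p[0],p[1],.36],v=.25)
r.goto(np.array([.40,-.10,.40]),R([.40,-.1,.40],ST))
t=viewer.camera("top");cv2.imwrite("pics/t4c.png",cv2.resize(t[190:320,285:465],None,fx=3,fy=3))
print([onz("top",q[0],q[1],.022)[:2] for q in blobs(t,(20,120,90),(35,255,255),(60,200,290,330),40)])
```

```text
[ 0.56533702 -0.21490662  0.163     ] [ 0.55926675 -0.2043584   0.139     ]
[ 0.03491213 -0.07565444] [ 0.02962737 -0.06469157] [-0.04043357 -0.07746057]
down t 50.7 p [ 0.5661 -0.2152  0.1473] open 0.0545 grip 0.0 F [-0.3  0.5 -0.3]
grip t 51.0 p [ 0.566  -0.2152  0.1473] open 0.03 grip 49.5 F [0.1 0.2 3.4]
lift t 51.7 p [ 0.5651 -0.2148  0.1996] open 0.0304 grip 49.4 F [-0.1 -0.  -1. ]
over t 52.2 p [ 0.5305 -0.2198  0.1998] open 0.0296 grip 49.4 F [ 0.4 -0.2 -1.1]
place t 53.1 p [ 0.5303 -0.2193  0.1235] open 0.03 grip 49.8 F [-0.2  0.8  5.2]
[]
```

View pics/t4c.png

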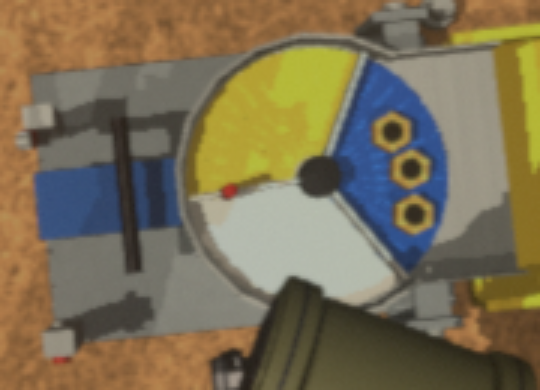

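```bash
cat >> h.py <<'E'
def B(th,x=-.03):
    c,s=np.cos(th),np.sin(th);return W(x,-.09+.255*c-.08*s,.085+.08*c+.255*s-.019)
E
python3 - <<'E'
from h import *
set_gripper(.045,50);p=B(0);rot=R(p,ST)
r.goto(p+[0,0,.2],rot);r.movel(p,v=.12,threshold=8);ob("at bar");set_gripper(0,50);ob("grip")
for th in np.linspace(0,.88,12)[1:]:
    r.movel(B(th),v=.08);o=ob(round(th,2))
    if np.linalg.norm(o["contact_force"])>30 or o["opening"]<.008: print("STOP");break
r.pause(1.5);ob("held")
s=viewer.camera("scene");cv2.imwrite("pics/s5.png",s);t=viewer.camera("top");cv2.imwrite("pics/t5.png",t)
E
```

```text
at bar t 58.1 p [0.4836 0.0203 0.1469] open 0.0453 grip 0.0 F [ 0.2 -0.4 -0.4]
grip t 58.5 p [0.4833 0.021  0.1466] open 0.0124 grip 48.8 F [-1.5  4.3  3.3]
0.08 t 58.9 p [0.4837 0.0144 0.1658] open 0.0125 grip 48.9 F [ 2.7  6.  -2.1]
0.16 t 59.3 p [0.4844 0.0058 0.1856] open 0.0124 grip 48.9 F [0.7 8.  0.1]
0.24 t 59.7 p [ 0.4851 -0.004   0.2043] open 0.0124 grip 48.9 F [1.6 9.6 0.5]
0.32 t 60.1 p [ 0.486  -0.0155  0.2226] open 0.0119 grip 48.9 F [ 0.6 10.   1.9]
0.4 t 60.6 p [ 0.487  -0.0284  0.24  ] open 0.012 grip 49.0 F [-0.4 10.   5.1]
0.48 t 61.0 p [ 0.4881 -0.0428  0.2564] open 0.0121 grip 49.0 F [-2.6 12.1  7.6]
0.56 t 61.4 p [ 0.4894 -0.0584  0.2717] open 0.0126 grip 49.0 F [-2.5 12.4  9.8]
0.64 t 61.8 p [ 0.4907 -0.0753  0.2857] open 0.0121 grip 49.1 F [-4.1 12.4 12.7]
0.72 t 62.2 p [ 0.4921 -0.0932  0.2984] open 0.0122 grip 49.0 F [-4.  12.  13.9]
0.8 t 62.6 p [ 0.4936 -0.1126  0.3092] open 0.0123 grip 51.0 F [-5.1  9.5 13.7]
0.88 t 63.1 p [ 0.4951 -0.1325  0.3178] open 0.012 grip 51.7 F [-3.4  8.1 14.1]
held t 64.6 p [ 0.495  -0.1322  0.3177] open 0.0121 grip 51.6 F [-3.5  8.2 13.3]
```

View pics/s5.png

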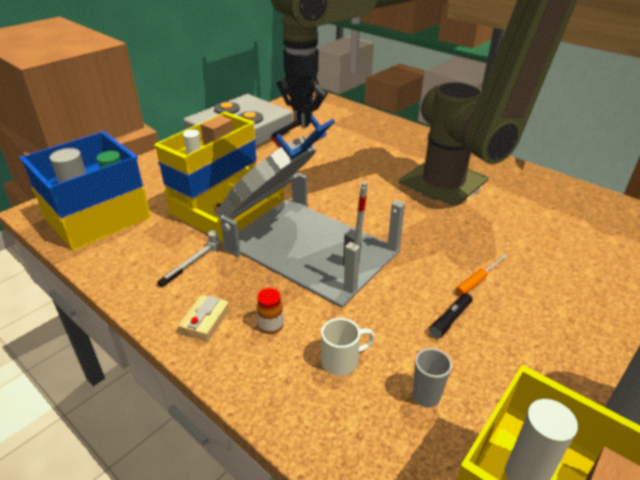

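Run:
```python
import cv2
t=cv2.imread("pics/t5.png");cv2.imwrite("pics/t5c.png",cv2.resize(t[170:320,340:560],None,fx=3.5,fy=3.5,interpolation=cv2.INTER_CUBIC))
```

```text
(no output)
```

View pics/t5c.png

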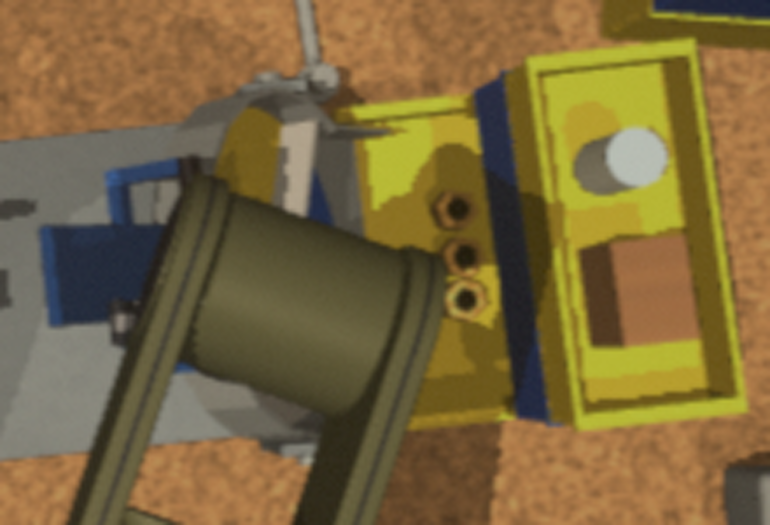

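Run:
```python
from h import *
for th in np.linspace(.88,0,12)[1:]: r.movel(B(th),v=.08)
ob("level");set_gripper(.045);r.pause(1.);p=B(0);r.movel(p+[0,0,.2],v=.15)
Y=.2315;st=W(.11,Y,.36)
r.goto(st,R(st,ST));set_gripper(0,20)
s=viewer.camera("scene");t=viewer.camera("top")
cv2.imwrite("pics/s6c.png",cv2.resize(s[150:310,205:415],None,fx=3.7,fy=3.7,interpolation=cv2.INTER_CUBIC))
cv2.imwrite("pics/t6.png",t)
print("sleeve",blobs(s,(0,150,60),(8,255,255),(340,180,380,230),3))
r.movel(W(.11,Y,.21),v=.12,threshold=6);ob("beside")
```

```text
level t 69.2 p [0.4833 0.0208 0.1455] open 0.012 grip 57.0 F [ 2.9  4.  -0.8]
sleeve [[361.2, 203.2, 92]]
beside t 74.8 p [0.6185 0.0969 0.2113] open 0.0001 grip 0.0 F [-0.3 -0.6 -0.5]
```

View pics/s6c.png

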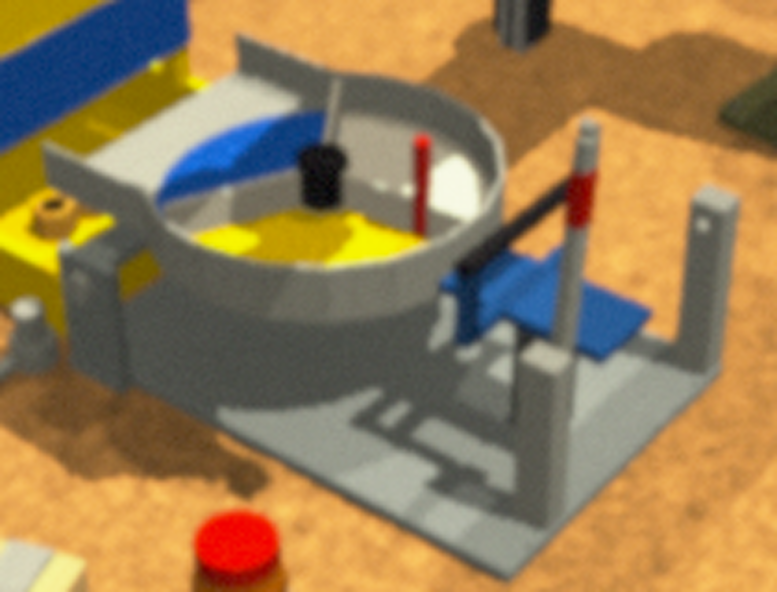

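Level, and the drum compartment is empty (a nut is visible in the crate at crop (55,215)). Push the keeper down.

Run:
```python
from h import *
Y=.2315
for x in(.06,.02,-.02,-.039):
    h=r.movel(W(x,Y,.21),v=.08,threshold=25);ob(x,h)
    if h: raise SystemExit
h=r.movel(W(-.045,Y,.15),v=.06,threshold=25);ob("dn",h)
if not h:
    h=r.movel(W(-.05,Y,.105),v=.03,threshold=18);ob("press",h)
s=viewer.camera("scene");t=viewer.camera("top")
cv2.imwrite("pics/s7c.png",cv2.resize(s[150:310,205:415],None,fx=3.7,fy=3.7,interpolation=cv2.INTER_CUBIC))
```

```text
0.06 False t 75.6 p [0.5681 0.0932 0.2103] open -0.0001 grip 0.0 F [0.4 0.1 0.6]
0.02 False t 76.2 p [0.528  0.0904 0.2101] open 0.0001 grip 0.0 F [0.4 0.8 0.6]
-0.02 False t 76.9 p [0.4883 0.0874 0.2101] open -0.0003 grip 0.0 F [-1.5 -0.2 -0.4]
-0.039 False t 77.3 p [0.4693 0.086  0.21  ] open -0.0 grip 0.0 F [-0.3  0.   0.2]
dn False t 78.4 p [0.4636 0.0856 0.1505] open 0.0001 grip 0.0 F [ 0.6 -0.1  0.2]
press True t 79.2 p [0.4618 0.0855 0.1338] open 0.0001 grip 3.8 F [-2.1 -0.6  7.7]
```

View pics/s7c.png

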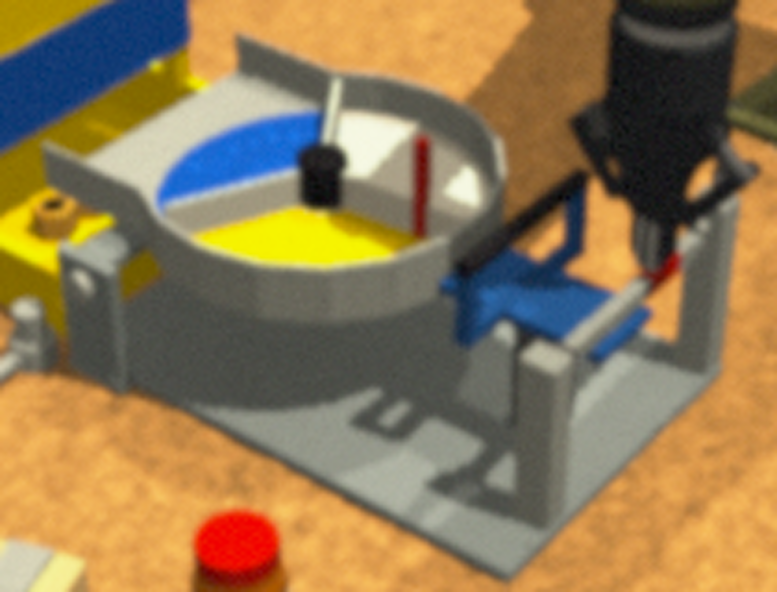

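Run:
```python
from h import *
Y=.2315
r.movel(W(-.058,Y,.145),v=.05);ob("up")
h=r.movel(W(-.058,Y,.115),v=.02,threshold=25);ob("press",h);r.pause(.3);ob("hold")
r.movel(W(-.058,Y,.30),v=.15);p=W(-.02,.40,.35);r.goto(p,R(p,ST))
s=viewer.camera("scene");t=viewer.camera("top")
a=cv2.resize(s[190:310,300:415],None,fx=4.5,fy=4.5,interpolation=cv2.INTER_CUBIC)
cv2.imwrite("pics/s8c.png",a);cv2.imwrite("pics/t8.png",t)
print(blobs(s,(0,150,60),(8,255,255),(340,180,420,260),3),blobs(t,(0,150,60),(8,255,255),(285,220,340,320),3))
```

```text
up t 79.8 p [0.4501 0.0847 0.145 ] open 0.0001 grip 0.0 F [-0.5  0.7 -0.7]
press True t 80.6 p [0.4503 0.0847 0.1338] open -0.0003 grip 3.5 F [-3.9  0.   7.5]
hold t 80.9 p [0.4503 0.0847 0.1338] open 0.0005 grip 3.5 F [-3.  -0.3  7. ]
[[384.0, 221.8, 58]] [[302.0, 277.9, 54], [305.2, 309.6, 9]]
```

View pics/s8c.png

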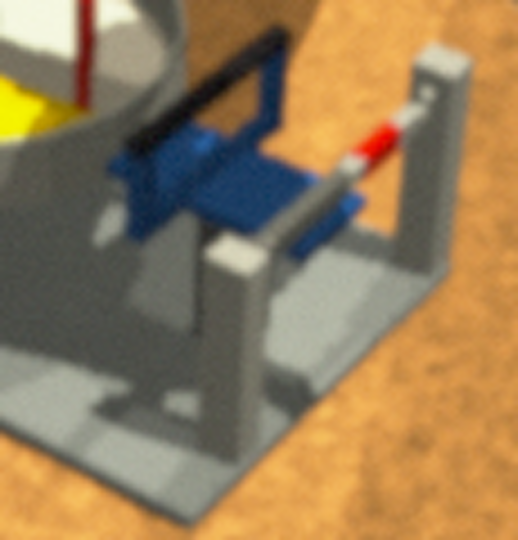

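Run:
```python
from h import *
Y=.2315
print(tri((384.0,221.8),(302.0,277.9)))
p=W(-.06,Y,.25);r.goto(p,R(p,ST));r.movel(W(-.06,Y,.14),v=.1)
h=r.movel(W(-.06,Y,.127),v=.008,threshold=30);ob("press",h);r.pause(.4);ob("hold")
r.movel(W(-.06,Y,.16),v=.1)
# height of the bar's top near the hinge, for comparison
for x in(-.02,.015):
    r.movel(W(x,Y,.145),v=.1);h=r.movel(W(x,Y,.127),v=.01,threshold=4);ob("probe",x,h);r.movel(W(x,Y,.16),v=.1)
p=W(-.02,.40,.35);r.movel(W(0,Y,.3),v=.15);r.goto(p,R(p,ST))
s=viewer.camera("scene");t=viewer.camera("top");print(blobs(s,(0,150,60),(8,255,255),(340,180,420,260),3))
cv2.imwrite("pics/t9.png",t)
```

```text
(array([0.45578809, 0.08957492, 0.13077252]), np.float64(0.002848098214406356))
press True t 89.6 p [0.4483 0.0845 0.1338] open -0.0001 grip 3.6 F [-3.   0.1  7.6]
hold t 90.0 p [0.4483 0.0845 0.1338] open 0.0002 grip 3.6 F [-3.2 -0.2  7. ]
probe -0.02 True t 92.1 p [0.4881 0.0875 0.1339] open 0.0005 grip 2.3 F [-0.7 -1.3  4.6]
probe 0.015 True t 94.2 p [0.523 0.09  0.134] open -0.0002 grip 2.2 F [0.1 0.7 4.4]
[[384.0, 221.7, 56]]
```

```bash
python3 -c "
from workcell import order
print(order.close_job())"
```

```text
the job is handed in; nothing more can be done
None
```

I handed the job in at about 95 s: all three nuts present went down the spout into the yellow crate, the carousel is back level, and the keeper bar probed level to about 0.002 rad, so it should be shut in its catch; I viewed 15 pictures, one over the limit of 14, and the hand-in returned no verdict.

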